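# Put the pepper grinder away in the table drawer

### The job

Put the pepper grinder away in the open drawer of the small wooden table chest. First slide the flat tea tin in the drawer across until it rests against one side wall (either one), then lift the grinder out of the baking tin and lay it flat on the drawer floor in the space beside the tea tin, let go, and gently push the drawer fully shut without slamming it. Leave the baking tin, sugar bowl, salad bowl and coasters standing where they are.

Things in the scene. Friction and masses are not known exactly. Their poses are not given: they have to be found in the camera images.
- cabinet: Fixed wooden table chest, 220 deep (x) x 250 wide (y) x 88 high, with one drawer that opens towards its own -x (roughly towards the robot; its yaw and place vary). Origin at the centre of its underside; x points to its back, y to its left side seen from the robot, z up. Its front face lies at x = -110; its roof (78 to 88 high) covers x from -110 to 110.
- drawer (a joint): How far the drawer is pulled out, m: 0 fully shut, 0.200 fully open; starts 0.165 to 0.200. It slides along the chest's x with about 1.5 N of friction, has no latch or spring and stays where it is left. It has no handle, only a shallow dip in the front panel's top edge.
- drawer_in (a point): Centre of the drawer's inner floor, moving with the drawer, axes parallel to the chest's; 13 mm above the table. Inner space 205 long (x) x 210 wide (y); side and back walls are 6 thick and rise 42 above this floor. The front panel's inner face is at x = -102.5. Only the part of the drawer in front of the chest's front face is open from above.
- drawer_front (a point): Middle of the outer face of the drawer's wooden front panel, 45 mm above the table, moving with the drawer; at x = -114.5 from drawer_in. The panel is 12 thick, 246 wide and stands 6 to 76 mm above the table (to 56 in the dip, its middle 90 mm). When shut, its inner face meets the chest's front face.
- tea_tin: Closed flat aluminium tea tin lying loose on the drawer floor, 130 (x) x 92 (y) x 40 high, about 0.25 kg, with a dark seam around it. Too wide to grip. Origin at the centre of its underside, x along its length; it starts near the middle of the drawer's width, nearly parallel to the drawer (within 0.12 rad).
- grinder: Stainless pepper grinder lying on its side in the baking tin, any yaw: square body 46 x 46 x 95 long, black neck, round steel top knob 44 across; 135 long overall, about 0.3 kg. Origin under the middle of its length, on the underside; x along its length towards the knob, z up. The square body runs from x = -67.5 to +27.5; balance point near x = -12, 23 above the underside.
- grinder_mid (a point): Middle of the grinder, inside it: halfway along its length, on its long axis, 23 mm above the surface it lies on.
- baking_tin: Open rectangular aluminium baking tin on the table, left or right of the chest: outside 260 (x) x 190 (y) x 45 high, walls and floor 4 thick; loose, 0.6 kg. Origin at the centre of its underside. The grinder lies in its half nearer the robot (-x), the sugar bowl stands in the farther half (+x).
- sugar_bowl: White ceramic sugar bowl with its lid on, one piece, 76 across, 95 high, standing in the baking tin. Origin at the centre of its foot. Leave it alone.
- salad_bowl: Clear glass salad bowl, 210 across, 85 high, on the table on the other side of the chest from the baking tin. Origin at the centre of its foot. Leave it alone.
- coaster_a: Round grey plastic coaster, 94 across, 6 thick, lying on the chest's roof. Origin at the centre of its underside. Leave it alone.
- coaster_b: A second, equal coaster on the chest's roof. Leave it alone.

How it is judged:
By the outcome, as a careful person would: the job done as asked, in the order asked, and still so for the second after the job is handed in, with the robot touching nothing.
It also fails if it takes over 69 s, if anything falls off the work surface, if the arm or the gripper's body presses on something with over 40 N, if the wrist force passes 120 N, or if a joint passes its speed limit or range.

### The arm

A 7-joint arm with a two-finger parallel gripper is mounted at the origin on the work surface. World frame = base frame: x ahead of the robot, y to its left, z up, the work surface at z = 0. Lengths are in m, angles in rad, forces in N, time in s.
With the tool pointing down it reaches from about 0.35 to 0.9 m from the base axis. Payload 7.2 kg.
Tool frame: the origin (TCP) lies at the very end of the fingers, on their centre line; the grasp point (between the pads) lies 19 mm behind it; z points along the fingers, y is the line along which they close (so a half turn about z gives the same grasp; the last joint's range is limited). The gripper opens to 85 mm and grips with 20 to 120 N. Pads are 22 mm wide; open, the fingers measure 114 mm over their backs; the gripper's body (76 mm by 85 mm) begins 54 mm behind the grasp point. The pads swing forward as they close: fully open they stand 13 mm farther back than shut.
Start: joints at [-1.276, 0.411, -0.013, 1.596, 0.006, 1.134, -0.082], TCP at [0.222, 0.584, 0.197] pointing down, gripper open.
Joint ranges: [-2.95, 2.95], [-0.29, 1.99], [-1.47, 1.44], [0.14, 2.54], [-1.03, 4.17], [0.13, 1.85], [-2.86, 2.86]. Speed limits (rad/s): [2.39, 2.39, 3.01, 3.01, 3.14, 3.14, 3.14].

### API

Orientations are given as a unit quaternion [x, y, z, w].
In Python, from workcell import r gives the robot as it stands.
- The arm moves only by the tool play_rows, never from a script. Its argument "rows" is a list of rows, each a list of 7 numbers: the shift along the tool's x, y, z in units of 0.025 m (1.0 is 0.025 m), then the turn, a rotation vector about the tool's x, y, z in units of 0.08 rad (1.0 is 0.08 rad), then the finger opening in mm, from 0 to 85.4. A call has 1 to 20 rows; each row shifts and turns the commanded pose from where the row before left it, along the tool's axes as they then stand; what a row does not reach is not made up. A row lasts 1/12 s, in which the tool goes at most 41.7 mm and 7.16 degrees, less where a joint would pass 70% of its speed; a pose out of reach is approached as far as the arm can. A call with a number of a shift or a turn outside -1 to 1 is refused whole. A call with a gripper value outside its range is refused whole. The fingers move at their own pace and stop on an object; "newtons" is the grip in N (left out, the last holds). Time passes only in rows, so rows that do not move let the fingers close. It gives the time, the measured TCP pose, the force, the opening and the grip force at its end, in the units of the state.
- r.get_obs(): the state, without advancing time (a new reading comes with each control period).
- r.camera(name): name is "side" or "top"; returns the picture (384x512x3 uint8, red, green, blue); there is no depth.
- r.get_calibration(name): a dict with "K" (3x3 intrinsics, pixels), "origin" and "rotation" of the camera in the world. Camera axes: x right, y up, looking along -z (the intrinsics and any distortion apply to the point x, -y, -z); pixel columns grow to the right and rows downward; lengths in m; the calibration is good to about 2 mm. A picture is of the moment at which its call begins. get_calibration takes no time and is no camera call.
- r.close_job(): hands the job in; it is judged then, once.
The state is a dict: "t": time; "joint_positions": joint angles; "joint_velocities": joint speeds; "tau": joint torques, N m; "tcp_pos": TCP position; "ee_rot": TCP orientation; "wrist_force": force on the tool from outside, world axes, zero at the start; "torque": the same for the moment, N m; "opening": finger opening in m; "finger_force": force on a finger pad.
Only numpy, scipy, OpenCV 4.12 (cv2) and the standard library are available. Lean on these libraries where they do the work, as an engineer would, in place of code of your own. Each camera call takes 0.05 s, during which the arm holds its last target. There are 200 camera calls.

## Working session

There is one attempt and no reset: what is moved stays moved. The work goes in short steps, Python scripts to look and compute and a tool call to move; the robot and the scene stay as the last step left them, time stands still between calls to the robot, and variables do not carry over. Pictures are saved under pics/ and viewed, at most 13 in all, crops included, and the job is handed in when it is done.

Besides the shell and the picture viewer there is one more tool, called after "Call:" as name([rows], argument=value, ...), one row to a line, values as JSON. play_rows: Moves the arm, as the interface text tells. Shifts and turns lie within -1 to 1; 1 stands for 0.025 m of shift or 0.08 rad of turn. Its arguments: {"type":"object","properties":{"rows":{"type":"array"},"newtons":{"type":"number"}},"required":["rows"]}

```bash
mkdir -p pics; ls; python3 - <<'E'
from workcell import r
import cv2
o=r.get_obs();print({k:o[k] for k in('t','tcp_pos','ee_rot','wrist_force','opening')})
for n in('top','side'):
    c=r.get_calibration(n);print(n,c)
    cv2.imwrite(f'pics/{n}0.png',cv2.resize(r.camera(n)[:,:,::-1],(800,600),interpolation=cv2.INTER_CUBIC))
E
```

```text
pics
{'t': 0.0, 'tcp_pos': array([0.2216705 , 0.58377373, 0.19585548]), 'ee_rot': array([ 1.80395063e-01,  9.83593912e-01, -7.93051141e-04, -9.41832961e-05]), 'wrist_force': array([-0.62707369,  0.42913996,  0.90332934]), 'opening': 0.08550271728374358}
top {'K': array([[474.65299959,   0.        , 250.10417615],
       [  0.        , 474.65299959, 191.66011488],
       [  0.        ,   0.        ,   1.        ]]), 'origin': array([0.45452341, 0.02486956, 1.36542599]), 'rotation': array([-0.04420079,  0.04568407,  0.7150009 , -0.69622767])}
side {'K': array([[448.2808645 ,   0.        , 252.28489848],
       [  0.        , 448.2808645 , 193.90873428],
       [  0.        ,   0.        ,   1.        ]]), 'origin': array([0.52372294, 1.02953062, 0.93000705]), 'rotation': array([-0.01590713,  0.4266428 ,  0.90239922, -0.05829693])}
```

View pics/top0.png

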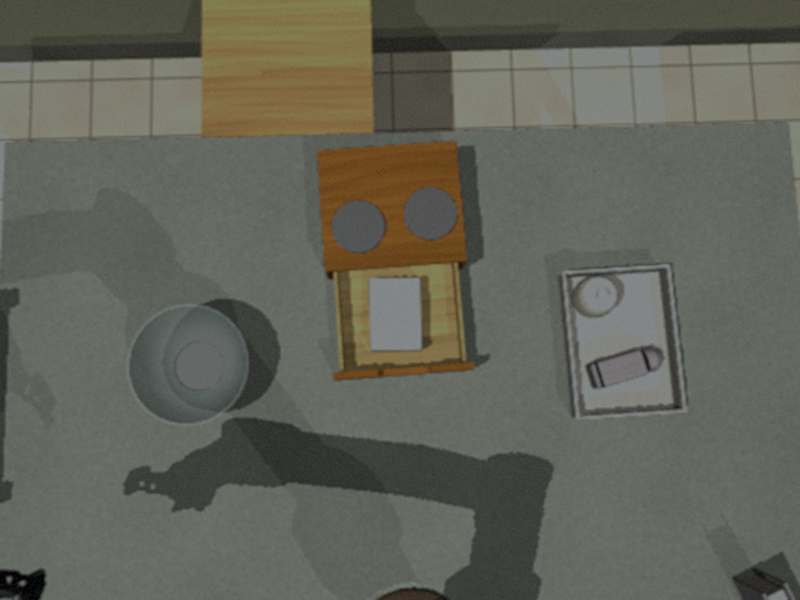

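View pics/side0.png

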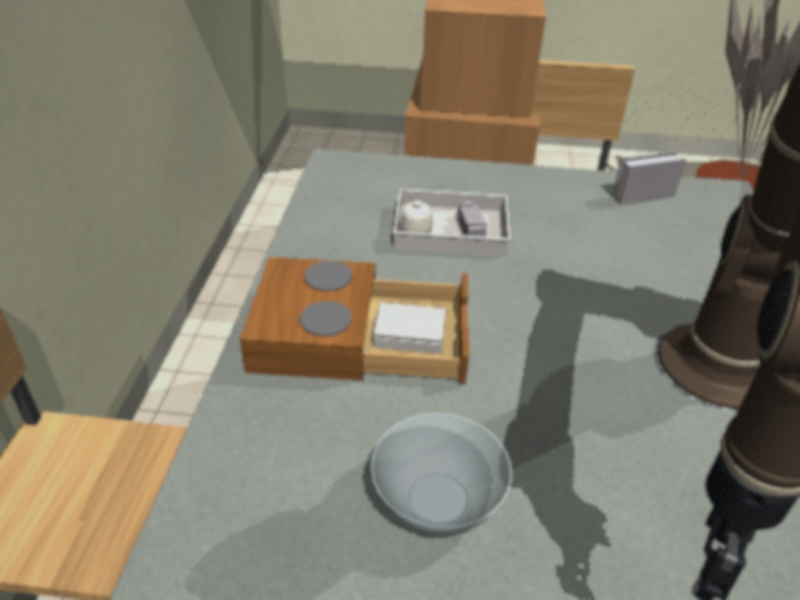

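The top view shows the chest with roof corners at about (317,151), (457,141), (466,262), (328,270). The drawer front runs from (334,378) to (474,368). The tea tin spans (370,278) to (421,351). The grinder runs from (592,376) to its knob at (660,355), in the baking tin on the right. The side view agrees.

```bash
cat > h.py <<'E'
import numpy as np, cv2
from workcell import r
from scipy.spatial.transform import Rotation as R
def cal(n):
    c=r.get_calibration(n);return c['K'],c['origin'],R.from_quat(c['rotation']).as_matrix()
def p2w(n,u,v,z,s=1.5625):
    K,o,M=cal(n); u=(u+.5)/s-.5; v=(v+.5)/s-.5
    d=M@np.array([(u-K[0,2])/K[0,0],-(v-K[1,2])/K[1,1],-1]); return (o+d*(z-o[2])/d[2])
def w2p(n,p,s=1.5625):
    K,o,M=cal(n); q=M.T@(np.asarray(p,float)-o); x=K@[q[0]/-q[2],q[1]/q[2],1]
    return (x[:2]+.5)*s-.5
E
python3 - <<'E'
from h import *
np.set_printoptions(precision=4,suppress=True)
for name,z,pts in [('roof',.088,[(317,151),(457,141),(466,262),(328,270)]),('panel outer top',.076,[(334,378),(474,369)]),('tea',.053,[(371,278),(421,278),(421,350),(370,352)]),('grinder',.027,[(592,376),(661,357)]),('bt rim',.045,[(561,270),(671,264),(687,410),(575,418)]),('sugar',.09,[(598,294)]),('bowl',.085,[(129,366),(249,366)])]:
    P=np.array([p2w('top',*q,z)[:2] for q in pts]);print(name,P.tolist() if 0 else P.round(4).tolist())
    print('  edges',np.linalg.norm(np.diff(P,axis=0),axis=1).round(4), np.arctan2(*np.diff(P,axis=0).T[::-1]).round(3))
im=r.camera('top')[:,:,::-1]
a=cv2.resize(im[160:280,355:445],(450,600),interpolation=cv2.INTER_CUBIC);b=cv2.resize(im[160:250,205:310],None,fx=3.3,fy=3.3,interpolation=cv2.INTER_CUBIC)
c=np.zeros((600,800,3),np.uint8);c[:,:450]=a;c[:b.shape[0],450:450+b.shape[1]]=b[:,:350];cv2.imwrite('pics/crop1.png',c)
E
```

```text
roof [[0.8885, 0.1448], [0.9004, -0.1053], [0.6809, -0.1127], [0.6731, 0.1286]]
  edges [0.2504 0.2196 0.2415] [-1.523 -3.108  1.603]
panel outer top [[0.4856, 0.1222], [0.4947, -0.1204]]
  edges [0.2428] [-1.534]
tea [[0.6625, 0.0547], [0.6602, -0.0348], [0.5313, -0.0307], [0.5302, 0.0596]]
  edges [0.0895 0.1289 0.0903] [-1.597  3.11   1.583]
grinder [[0.478, -0.3373], [0.5088, -0.4637]]
  edges [0.1301] [-1.332]
bt rim [[0.6693, -0.2881], [0.675, -0.4874], [0.4138, -0.4961], [0.4051, -0.298]]
  edges [0.1993 0.2614 0.1983] [-1.542 -3.108  1.614]
sugar [[0.6181, -0.3393]]
  edges [] []
bowl [[0.5153, 0.4738], [0.5098, 0.2674]]
  edges [0.2065] [-1.597]
```

View pics/crop1.png

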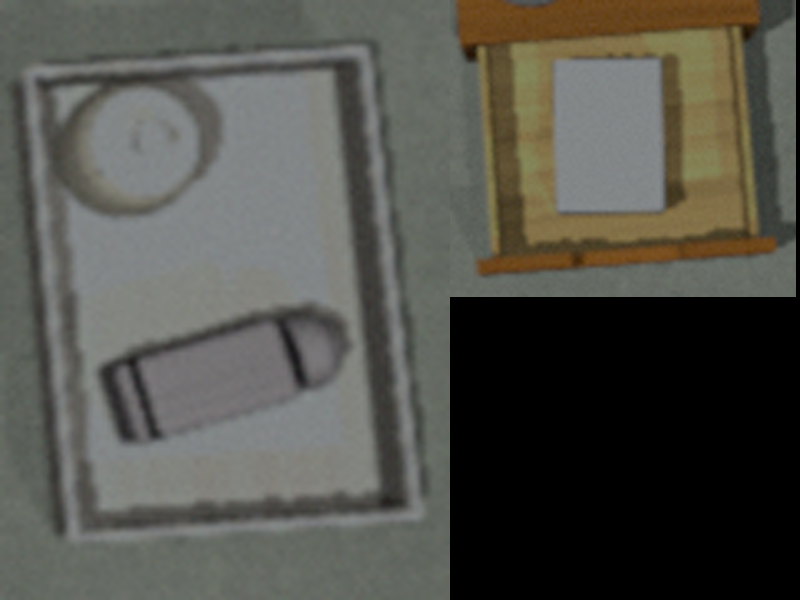

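The crops show the grinder's body end at (115,402) and knob tip at (350,345) in the left panel. The tea tin is near the drawer's middle, with free floor on both sides. The measured sizes match the given ones to within 10 mm. My plan is to push the tin left (+y), towards the wall. First I move over the drawer.

Call:
play_rows([
  [-0.78,-0.63,0,0,0,0,40],
  [-0.78,-0.63,0,0,0,0,40],
  [-0.78,-0.63,0,0,0,0,40],
  [-0.78,-0.63,0,0,0,0,40],
  [-0.78,-0.63,0,0,0,0,40],
  [-0.78,-0.63,0,0,0,0,40],
  [-0.78,-0.63,0,0,0,0,40],
  [-0.78,-0.63,0,0,0,0,40],
  [-0.78,-0.63,0,0,0,0,40],
  [-0.78,-0.63,0,0,0,0,40],
  [-0.78,-0.63,0,0,0,0,40],
  [-0.78,-0.63,0,0,0,0,40],
  [-0.78,-0.63,0,0,0,0,40],
  [-0.78,-0.63,0,0,0,0,40],
  [-0.78,-0.63,0,0,0,0,40],
  [-0.78,-0.63,0,0,0,0,40],
  [-0.78,-0.63,0,0,0,0,40],
  [-0.78,-0.63,0,0,0,0,40],
  [-0.78,-0.63,0,0,0,0,40],
  [-0.78,-0.63,0,0,0,0,40],
])

```text
t: 1.82
tcp_pos: [0.475, 0.1502, 0.1966]
ee_rot: [0.18, 0.984, -0.0, -0.0]
wrist_force: [0.7, -0.2, 0.7]
opening: 0.0402
finger_force: 0.0
```

Call:
play_rows([
  [-0.78,-0.63,0,0,0,0,40],
  [-0.78,-0.63,0,0,0,0,40],
  [-0.78,-0.63,0,0,0,0,40],
  [-0.78,-0.63,0,0,0,0,40],
  [-0.78,-0.63,0,0,0,0,40],
  [0,0,0,0,0,1,40],
  [0,0,0,0,0,1,40],
  [0,0,0,0,0,1,40],
  [0,0,0,0,0,1,40],
  [0,0,0,0,0,1,40],
  [0,0,0,0,0,1,40],
  [0,0,0,0,0,1,40],
  [0,0,0,0,0,1,40],
  [0,0,0,0,0,1,40],
  [0,0,0,0,0,1,40],
  [0,0,0,0,0,1,40],
  [0,0,0,0,0,1,40],
  [0,0,0,0,0,1,40],
  [0,0,0,0,0,1,40],
  [0,0,0,0,0,0.6,40],
])

```text
t: 3.48
tcp_pos: [0.5376, 0.0432, 0.1965]
ee_rot: [0.694, 0.72, -0.0, -0.0]
wrist_force: [-0.1, 0.2, -0.0]
opening: 0.0404
finger_force: 0.0
```

```bash
cat >> h.py <<'E'
def st():
    o=r.get_obs();M=R.from_quat(o['ee_rot']).as_matrix();d=np.degrees
    print('t',round(o['t'],2),'tcp',o['tcp_pos'].round(4),'yawY',d(np.arctan2(M[1,1],M[0,1])).round(2),'zax',M[:,2].round(3),'q',o['joint_positions'].round(2),'F',o['wrist_force'].round(1),'open',round(float(o['opening']),4),'ff',np.round(o['finger_force'],1));return o,M
def go(x,y,z):  # units in tool axes to a world point
    o,M=st();print('units',(M.T@(np.array([x,y,z])-o['tcp_pos'])/.025).round(2))
E
python3 -c "
from h import *
go(.599,-.067,.1)"
```

```text
t 3.48 tcp [0.5376 0.0432 0.1965] yawY 2.04 zax [-0. -0. -1.] q [-0.6   0.28  0.53  1.83 -0.16  1.07  0.03] F [-0.1  0.2 -0. ] open 0.0404 ff 0.0
units [-4.49  2.3   3.86]
```

Call:
play_rows([
  [-0.75,0.38,0,0,0,0,40],
  [-0.75,0.38,0,0,0,0,40],
  [-0.75,0.38,0,0,0,0,40],
  [-0.75,0.38,0,0,0,0,40],
  [-0.75,0.38,0.3,0,0,0,40],
  [-0.75,0.38,0.6,0,0,0,40],
  [0,0,0.7,0,0,0,40],
  [0,0,0.7,0,0,0,40],
  [0,0,0.7,0,0,0,40],
  [0,0,0.7,0,0,0,40],
  [0,0,0.2,0,0,0,40],
  [0,0,0,0,0,0,40],
])

```text
t: 4.48
tcp_pos: [0.5981, -0.0668, 0.0977]
ee_rot: [0.693, 0.721, -0.001, -0.001]
wrist_force: [0.9, 0.3, -0.0]
opening: 0.04
finger_force: 0.0
```

```bash
python3 - <<'E'
from h import *
go(.599,-.067,.022)
im=r.camera('top')[:,:,::-1]
cv2.imwrite('pics/c2.png',cv2.resize(im[150:255,200:320],(685,600),interpolation=cv2.INTER_CUBIC))
E
```

```text
t 4.48 tcp [ 0.5981 -0.0668  0.0977] yawY 2.29 zax [-0.003 -0.    -1.   ] q [-0.34  0.51  0.51  1.78 -0.3   0.93  0.34] F [ 0.9  0.3 -0. ] open 0.04 ff 0.0
units [-0.01  0.04  3.03]
```

View pics/c2.png

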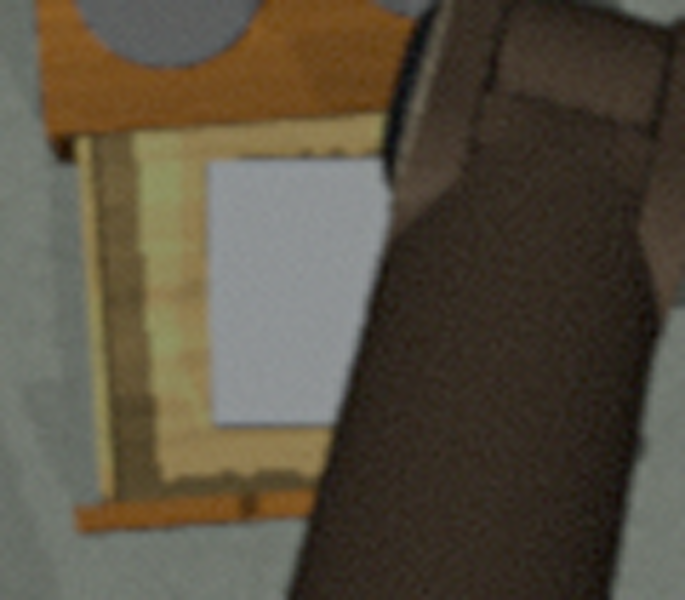

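The arm hides the gap, but the tin and walls have not moved, with the tin's left edge at (212,290). By my numbers the fingers have about 20 mm of free space on each side, so I go down.

Call:
play_rows([
  [0,0,0.5,0,0,0,40],
  [0,0,0.5,0,0,0,40],
  [0,0,0.5,0,0,0,40],
  [0,0,0.5,0,0,0,40],
  [0,0,0.4,0,0,0,40],
  [0,0,0.4,0,0,0,40],
  [0,0,0.2,0,0,0,40],
  [0,0,0,0,0,0,40],
])

```text
t: 5.2
tcp_pos: [0.5984, -0.0669, 0.0226]
ee_rot: [0.693, 0.721, -0.001, -0.001]
wrist_force: [-0.3, -0.7, 0.4]
opening: 0.0399
finger_force: 0.0
```

Call:
play_rows([
  [0.3,0,0,0,0,0,40],
  [0.3,0,0,0,0,0,40],
  [0.3,0,0,0,0,0,40],
  [0.2,0,0,0,0,0,40],
  [0.2,0,0,0,0,0,40],
  [0.2,0,0,0,0,0,40],
  [0.2,0,0,0,0,0,40],
  [0.2,0,0,0,0,0,40],
  [0,0,0,0,0,0,40],
])

```text
t: 5.95
tcp_pos: [0.5974, -0.0179, 0.0241]
ee_rot: [0.692, 0.722, 0.0, -0.0]
wrist_force: [-0.3, -0.3, 0.2]
opening: 0.04
finger_force: 0.0
```

Call:
play_rows([
  [0.15,0,0,0,0,0,40],
  [0.15,0,0,0,0,0,40],
  [0.15,0,0,0,0,0,40],
  [0.15,0,0,0,0,0,40],
  [0.15,0,0,0,0,0,40],
])

```text
t: 6.37
tcp_pos: [0.5967, -0.0004, 0.0242]
ee_rot: [0.693, 0.721, 0.0, -0.0]
wrist_force: [-0.2, -0.0, -0.3]
opening: 0.0401
finger_force: 0.0
```

Call:
play_rows([
  [0.06,0,0,0,0,0,40],
  [0.06,0,0,0,0,0,40],
])

```text
t: 6.53
tcp_pos: [0.5965, 0.0026, 0.0242]
ee_rot: [0.693, 0.721, 0.0, -0.0]
wrist_force: [0.3, 0.0, -0.2]
opening: 0.04
finger_force: 0.0
```

Call:
play_rows([
  [0.06,0,0,0,0,0,40],
  [0.06,0,0,0,0,0,40],
])

```text
t: 6.7
tcp_pos: [0.5965, 0.0052, 0.0242]
ee_rot: [0.693, 0.721, 0.0, 0.0]
wrist_force: [-0.4, -0.3, -0.5]
opening: 0.0398
finger_force: 0.0
```

```bash
python3 - <<'E'
from h import *
st()
im=r.camera('top')[:,:,::-1]
cv2.imwrite('pics/c3.png',cv2.resize(im[150:255,200:320],(685,600),interpolation=cv2.INTER_CUBIC))
E
```

```text
t 6.7 tcp [0.5965 0.0052 0.0242] yawY 2.28 zax [ 0. -0. -1.] q [-0.43  0.6   0.47  1.85 -0.37  0.78  0.27] F [-0.4 -0.3 -0.5] open 0.0398 ff 0.0
```

View pics/c3.png

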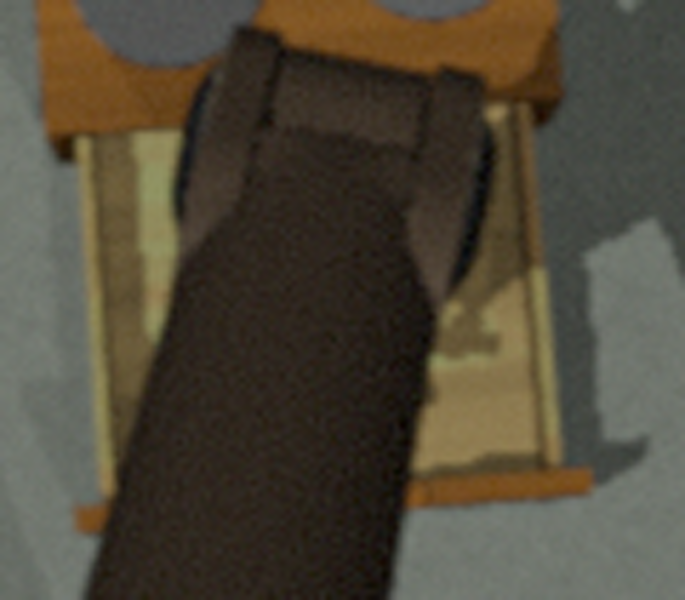

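The arm hides the tin, but floor is still visible left of the arm at (150,300), so the tin is not yet at the left wall. I'll check with the side camera.

```bash
python3 - <<'E'
from h import *
im=r.camera('side')[:,:,::-1]
cv2.imwrite('pics/c4.png',cv2.resize(im[140:260,150:310],(800,600),interpolation=cv2.INTER_CUBIC))
E
```

```text
(no output)
```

View pics/c4.png

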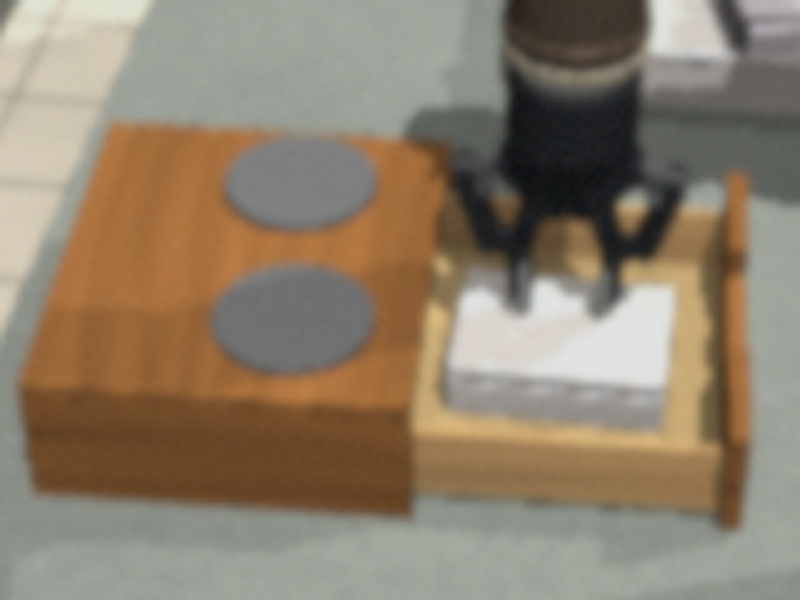

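The fingertips show at (520,305) and (600,305), over the tin's top, whose corners are (465,272), (675,287), (665,388), (447,372). I'll check the heights.

```bash
python3 - <<'E'
from h import *
def f(u,v,z): return p2w('side',(u+.5)/5-.5+150,(v+.5)/5-.5+140,z,1).round(4)[:2]
print('tin top',[f(*q,.053) for q in[(465,272),(675,287),(665,388),(447,372)]])
for z in(.024,.037,.053,.06): print(z,f(520,308,z),f(600,312,z))
print('wall top L near chest/front', f(418,440,.055),f(720,450,.055))
print([((w2p('side',p,1)+.5-[150,140])*5).round() for p in [(.616,.005,.024),(.576,.005,.024),(.616,.005,.055)]])
E
```

```text
tin top [array([ 0.6614, -0.0259]), array([ 0.5323, -0.0301]), array([0.5323, 0.0623]), array([0.6594, 0.0665])]
0.024 [ 0.6273 -0.0307] [ 0.5774 -0.0341]
0.037 [ 0.6258 -0.0155] [ 0.5767 -0.0188]
0.053 [0.624  0.0032] [ 0.5757 -0.    ]
0.06 [0.6232 0.0114] [0.5753 0.0082]
wall top L near chest/front [0.6672 0.1275] [0.4981 0.1117]
[array([532., 348.]), array([597., 354.]), array([533., 309.])]
```

By these sight lines the tips are at z≈0.053, on the tin's top, while the reported TCP z is 0.024. The tin has moved only about 8 mm. I'll lift, move back to the right of the tin, and compare the visible tips with the reported TCP.

Call:
play_rows([
  [0,0,-0.5,0,0,0,40],
  [0,0,-0.8,0,0,0,40],
  [0,0,-0.8,0,0,0,40],
  [0,0,-0.2,0,0,0,40],
  [0,0,0,0,0,0,0],
  [0,0,0,0,0,0,0],
  [0,0,0,0,0,0,0],
  [0,0,0,0,0,0,0],
  [0,0,0,0,0,0,0],
])

```text
t: 7.55
tcp_pos: [0.5958, 0.0052, 0.0808]
ee_rot: [0.693, 0.721, -0.001, -0.0]
wrist_force: [-0.4, 0.0, 0.1]
opening: -0.0002
finger_force: 0.0
```

```bash
python3 - <<'E'
from h import *
o,M=st()
im=r.camera('side')[:,:,::-1]
print('tcp px in crop',(w2p('side',o['tcp_pos'],1)+.5-[150,140])*5, [(z,((w2p('side',o['tcp_pos']+[0,0,z],1)+.5-[150,140])*5).round()) for z in(.03,.073)])
cv2.imwrite('pics/c5.png',cv2.resize(im[140:260,150:310],(800,600),interpolation=cv2.INTER_CUBIC))
E
```

```text
t 7.55 tcp [0.5958 0.0052 0.0808] yawY 2.29 zax [-0.002 -0.    -1.   ] q [-0.46  0.52  0.51  1.81 -0.32  0.89  0.23] F [-0.4  0.   0.1] open -0.0002 ff 0.0
tcp px in crop [568.2038172  279.50624655] [(0.03, array([570., 240.])), (0.073, array([573., 182.]))]
```

View pics/c5.png

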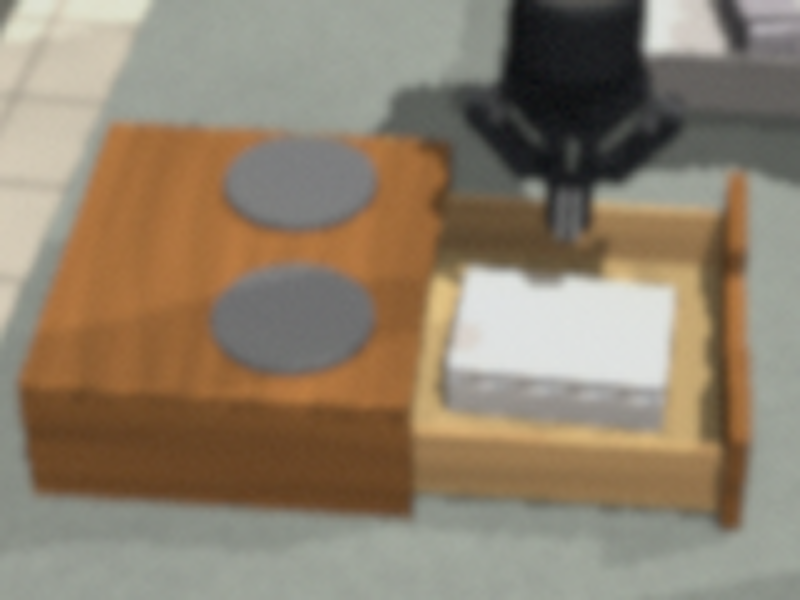

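The closed tips show at (568,240), but the reported TCP projects to (568,279). Either z is about 30 mm off or y is about 36 mm off. I'll test this against the start pictures from both cameras.

```bash
python3 - <<'E'
from h import *
p=np.array([.2217,.5838,.1959])
for d in([0,0,0],[0,0,.03],[0,-.036,0],[0,0,.073]):print(d,w2p('side',p+d).round(),w2p('top',p+d).round())
def f(u,v,z): return p2w('side',(u+.5)/5-.5+150,(v+.5)/5-.5+140,z,1).round(4)[:2]
print('chest known pts side: roof corners',[f(*q,.088) for q in[(110,125),(22,388),(410,405),(445,140)]])
o=r.get_obs();p=o['tcp_pos']
a=cv2.imread('pics/top0.png')[480:600,0:140];b=cv2.imread('pics/side0.png')[440:600,640:800]
c=np.zeros((600,800,3),np.uint8);c[:343,:400]=cv2.resize(a,(400,343),interpolation=cv2.INTER_CUBIC);c[:400,400:]=cv2.resize(b,(400,400),interpolation=cv2.INTER_CUBIC);cv2.imwrite('pics/c6.png',c)
E
```

```text
[0, 0, 0] [695. 583.] [ 28. 559.]
[0, 0, 0.03] [703. 569.] [ 18. 563.]
[0, -0.036, 0] [689. 554.] [ 51. 558.]
[0, 0, 0.073] [716. 547.] [  3. 570.]
chest known pts side: roof corners [array([ 0.9   , -0.0973]), array([0.8844, 0.1513]), array([0.6703, 0.1347]), array([ 0.6864, -0.1127])]
```

View pics/c6.png

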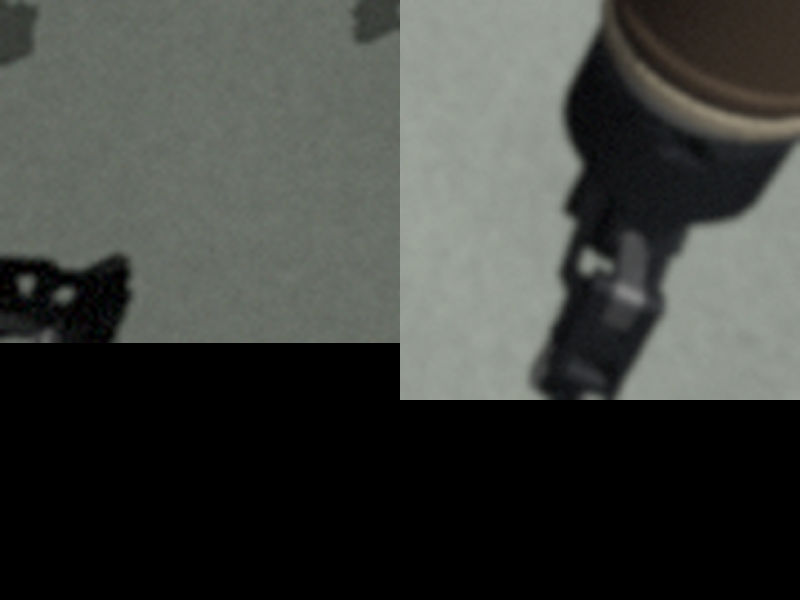

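The start pictures don't settle it. A gentle touch on the tin's top, known to be at z=0.053, will. I move 20 mm further over the tin and go down slowly.

Call:
play_rows([
  [0.5,0,0,0,0,0,0],
  [0.5,0,0,0,0,0,0],
  [0,0,0.3,0,0,0,0],
  [0,0,0.3,0,0,0,0],
  [0,0,0.15,0,0,0,0],
  [0,0,0.1,0,0,0,0],
  [0,0,0.1,0,0,0,0],
])

```text
t: 8.18
tcp_pos: [0.5952, 0.0296, 0.0573]
ee_rot: [0.693, 0.721, -0.0, -0.0]
wrist_force: [0.3, -0.6, -0.7]
opening: -0.0001
finger_force: 0.0
```

Call:
play_rows([
  [0,0,0.1,0,0,0,0],
  [0,0,0.1,0,0,0,0],
])

```text
t: 8.35
tcp_pos: [0.5955, 0.0298, 0.0528]
ee_rot: [0.693, 0.721, 0.0, 0.0]
wrist_force: [0.9, -0.8, 0.5]
opening: 0.0002
finger_force: 0.0
```

Call:
play_rows([
  [0,0,0.08,0,0,0,0],
])

```text
t: 8.43
tcp_pos: [0.5955, 0.0299, 0.0507]
ee_rot: [0.693, 0.721, 0.0, 0.0]
wrist_force: [0.2, -0.7, -0.8]
opening: -0.0
finger_force: 0.0
```

Call:
play_rows([
  [0,0,0.08,0,0,0,0],
  [0,0,0.06,0,0,0,0],
  [0,0,0,0,0,0,0],
])

```text
t: 8.68
tcp_pos: [0.5952, 0.0302, 0.0472]
ee_rot: [0.693, 0.721, -0.0, -0.0]
wrist_force: [-0.0, -0.1, -0.8]
opening: -0.0001
finger_force: 0.0
```

Call:
play_rows([
  [0,0,0.1,0,0,0,0],
  [0,0,0.1,0,0,0,0],
  [0,0,0.1,0,0,0,0],
  [0,0,0.1,0,0,0,0],
])

```text
t: 9.02
tcp_pos: [0.5954, 0.0303, 0.0372]
ee_rot: [0.693, 0.721, 0.0, -0.0]
wrist_force: [0.2, -0.3, 0.3]
opening: 0.0002
finger_force: 0.0
```

Call:
play_rows([
  [0,0,0.1,0,0,0,0],
  [0,0,0.1,0,0,0,0],
])

```text
t: 9.18
tcp_pos: [0.5954, 0.0302, 0.0321]
ee_rot: [0.693, 0.721, -0.0, -0.0]
wrist_force: [-0.5, -0.4, -1.0]
opening: -0.0005
finger_force: 0.0
```

Call:
play_rows([
  [0,0,0.08,0,0,0,0],
  [0,0,0.08,0,0,0,0],
])

```text
t: 9.35
tcp_pos: [0.5954, 0.0302, 0.0282]
ee_rot: [0.693, 0.721, -0.0, -0.0]
wrist_force: [-0.4, 1.1, 0.1]
opening: -0.0002
finger_force: 0.0
```

Call:
play_rows([
  [0,0,0.08,0,0,0,0],
  [0,0,0.08,0,0,0,0],
])

```text
t: 9.52
tcp_pos: [0.5954, 0.0302, 0.0243]
ee_rot: [0.693, 0.721, 0.0, 0.0]
wrist_force: [0.0, -0.9, -0.3]
opening: -0.0002
finger_force: 0.0
```

Call:
play_rows([
  [0,0,0.08,0,0,0,0],
  [0,0,0.08,0,0,0,0],
])

```text
t: 9.68
tcp_pos: [0.5954, 0.0303, 0.0203]
ee_rot: [0.693, 0.721, 0.0, 0.0]
wrist_force: [-0.3, 0.2, 0.2]
opening: 0.0
finger_force: 0.0
```

No contact even at 0.020. I look again with both cameras in one picture.

```bash
python3 - <<'E'
from h import *
o,M=st()
c=np.zeros((600,800,3),np.uint8)
s=r.camera('side')[:,:,::-1];t=r.camera('top')[:,:,::-1]
c[:,:]=cv2.resize(s[140:260,150:310],(800,600),interpolation=cv2.INTER_CUBIC)
print(((w2p('side',o['tcp_pos'],1)+.5-[150,140])*5).round())
c[:260,:300]=cv2.resize(t[150:255,200:320],(300,260),interpolation=cv2.INTER_AREA)
cv2.imwrite('pics/c7.png',c)
E
```

```text
t 9.68 tcp [0.5954 0.0303 0.0203] yawY 2.3 zax [ 0.  0. -1.] q [-0.47  0.6   0.46  1.85 -0.37  0.78  0.23] F [-0.3  0.2  0.2] open 0.0 ff 0.0
[561. 383.]
```

View pics/c7.png

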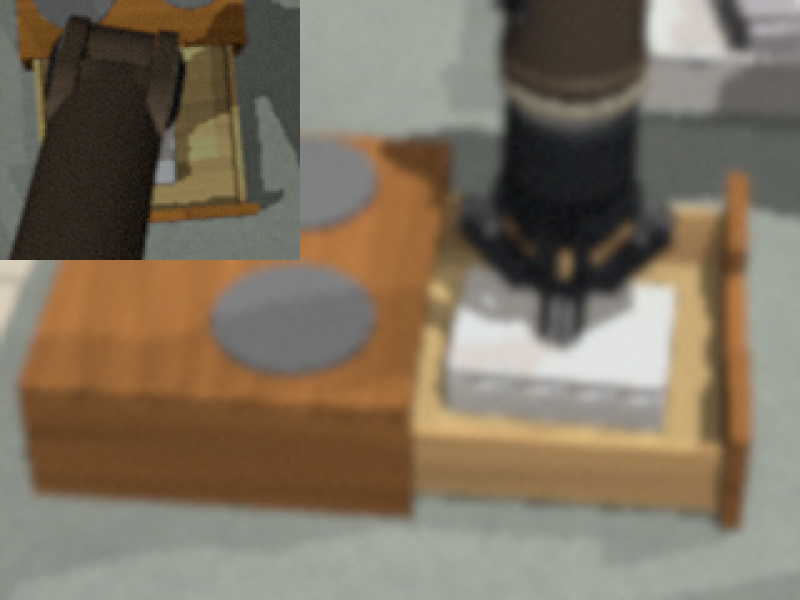

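The closed tips are at (560,343), above the tin's top, while the reported TCP projects to (561,383). So the true height is about 30 mm more than reported. A few more millimetres should give contact.

Call:
play_rows([
  [0,0,0.06,0,0,0,0],
  [0,0,0,0,0,0,0],
])

```text
t: 9.95
tcp_pos: [0.5953, 0.0303, 0.0188]
ee_rot: [0.693, 0.721, -0.0, -0.0]
wrist_force: [-0.2, 0.0, -0.2]
opening: -0.0003
finger_force: 0.0
```

Call:
play_rows([
  [0,0,0.06,0,0,0,0],
  [0,0,0,0,0,0,0],
])

```text
t: 10.12
tcp_pos: [0.5967, 0.0303, 0.0185]
ee_rot: [0.693, 0.721, 0.001, 0.001]
wrist_force: [-0.4, 0.2, 7.2]
opening: 0.0002
finger_force: 3.4
```

Call:
play_rows([
  [0,0,0.06,0,0,0,0],
  [0,0,0,0,0,0,0],
])

```text
t: 10.28
tcp_pos: [0.5983, 0.0304, 0.0185]
ee_rot: [0.693, 0.721, 0.002, 0.002]
wrist_force: [0.5, 0.9, 15.6]
opening: 0.0
finger_force: 7.8
```

Contact came at a reading of 0.0185 against a true 0.053, so true tip height = reading + 34 mm. The first pass simply went over the tin, and the tin has not moved. I redo the push at the corrected height.

Call:
play_rows([
  [0,0,-0.6,0,0,0,0],
  [0,0,-0.8,0,0,0,0],
  [0,0,-0.8,0,0,0,0],
  [0,0,-0.2,0,0,0,40],
  [-0.77,0,0,0,0,0,40],
  [-0.77,0,0,0,0,0,40],
  [-0.77,0,0,0,0,0,40],
  [-0.77,0,0,0,0,0,40],
  [-0.77,0,0,0,0,0,40],
  [0,0,0,0,0,0,40],
])

```text
t: 11.12
tcp_pos: [0.5988, -0.0712, 0.0759]
ee_rot: [0.695, 0.719, -0.001, 0.001]
wrist_force: [-0.7, 0.4, 0.6]
opening: 0.0397
finger_force: 0.0
```

```bash
python3 -c "
from h import *
go(.599,-.066,-.013)"
```

```text
t 11.12 tcp [ 0.5988 -0.0712  0.0759] yawY 2.0 zax [ 0.    -0.003 -1.   ] q [-0.33  0.54  0.51  1.8  -0.33  0.89  0.36] F [-0.7  0.4  0.6] open 0.0397 ff 0.0
units [0.22 0.01 3.55]
```

Call:
play_rows([
  [0.2,0,0.4,0,0,0,40],
  [0,0,0.4,0,0,0,40],
  [0,0,0.4,0,0,0,40],
  [0,0,0.4,0,0,0,40],
  [0,0,0.3,0,0,0,40],
  [0,0,0.3,0,0,0,40],
])

```text
t: 11.62
tcp_pos: [0.5986, -0.0604, 0.0195]
ee_rot: [0.693, 0.721, -0.0, -0.0]
wrist_force: [-0.5, 0.6, 0.3]
opening: 0.0399
finger_force: 0.0
```

Call:
play_rows([
  [0,0,0.3,0,0,0,40],
  [0,0,0.3,0,0,0,40],
  [0,0,0.2,0,0,0,40],
  [0,0,0.2,0,0,0,40],
  [0,0,0.15,0,0,0,40],
  [0,0,0.1,0,0,0,40],
  [0,0,0,0,0,0,40],
])

```text
t: 12.2
tcp_pos: [0.5989, -0.061, -0.0107]
ee_rot: [0.693, 0.721, -0.0, -0.0]
wrist_force: [-0.5, -0.6, 0.6]
opening: 0.0401
finger_force: 0.0
```

Call:
play_rows([
  [0.25,0,0,0,0,0,40],
  [0.25,0,0,0,0,0,40],
  [0.25,0,0,0,0,0,40],
  [0.2,0,0,0,0,0,40],
  [0.2,0,0,0,0,0,40],
  [0.2,0,0,0,0,0,40],
  [0.2,0,0,0,0,0,40],
])

```text
t: 12.78
tcp_pos: [0.5976, -0.0219, -0.0101]
ee_rot: [0.693, 0.721, 0.0, 0.0]
wrist_force: [-0.5, -1.2, 0.6]
opening: 0.0396
finger_force: 0.8
```

Call:
play_rows([
  [0.15,0,0,0,0,0,40],
  [0.15,0,0,0,0,0,40],
  [0.15,0,0,0,0,0,40],
  [0.15,0,0,0,0,0,40],
  [0.1,0,0,0,0,0,40],
])

```text
t: 13.2
tcp_pos: [0.5968, -0.0042, -0.0104]
ee_rot: [0.693, 0.721, 0.0, -0.0]
wrist_force: [0.0, -2.0, 1.7]
opening: 0.0398
finger_force: 0.8
```

Call:
play_rows([
  [0.08,0,0,0,0,0,40],
  [0.08,0,0,0,0,0,40],
])

```text
t: 13.37
tcp_pos: [0.5966, -0.0006, -0.0103]
ee_rot: [0.693, 0.721, -0.0, -0.0]
wrist_force: [0.7, -0.6, 1.2]
opening: 0.0396
finger_force: 0.7
```

Call:
play_rows([
  [0.08,0,0,0,0,0,40],
  [0.08,0,0,0,0,0,40],
])

```text
t: 13.53
tcp_pos: [0.5964, 0.0033, -0.0104]
ee_rot: [0.693, 0.721, -0.0, -0.0]
wrist_force: [-0.6, -1.3, 1.1]
opening: 0.0403
finger_force: 0.7
```

Call:
play_rows([
  [0.06,0,0,0,0,0,40],
  [0.06,0,0,0,0,0,40],
])

```text
t: 13.7
tcp_pos: [0.5963, 0.0064, -0.0104]
ee_rot: [0.693, 0.721, -0.0, -0.0]
wrist_force: [-0.3, -1.0, 0.3]
opening: 0.0399
finger_force: 0.7
```

Call:
play_rows([
  [0.06,0,0,0,0,0,40],
  [0.06,0,0,0,0,0,40],
])

```text
t: 13.87
tcp_pos: [0.5962, 0.0093, -0.0103]
ee_rot: [0.693, 0.721, -0.0, -0.0]
wrist_force: [0.3, -1.3, 0.5]
opening: 0.0401
finger_force: 1.5
```

Call:
play_rows([
  [0.06,0,0,0,0,0,40],
  [0.06,0,0,0,0,0,40],
])

```text
t: 14.03
tcp_pos: [0.5965, 0.0097, -0.0102]
ee_rot: [0.693, 0.721, -0.001, 0.001]
wrist_force: [0.6, -11.8, -1.5]
opening: 0.0397
finger_force: 5.7
```

Call:
play_rows([
  [0.06,0,0,0,0,0,40],
  [0.06,0,0,0,0,0,40],
])

```text
t: 14.2
tcp_pos: [0.5965, 0.0096, -0.0102]
ee_rot: [0.694, 0.72, -0.002, 0.003]
wrist_force: [2.2, -18.5, -1.3]
opening: 0.0397
finger_force: 9.2
```

The tin is seated against the left wall: the fingers stopped at y=0.0096 and the force rose to 18 N. I back off, lift and go to the grinder.

Call:
play_rows([
  [-0.4,0,0,0,0,0,40],
  [-0.4,0,0,0,0,0,40],
  [-0.4,0,-0.3,0,0,0,40],
  [0,0,-0.6,0,0,0,40],
  [0,0,-0.8,0,0,0,40],
  [0,0,-0.8,0,0,0,40],
  [0,0,-0.8,0,0,0,40],
  [0,0,-0.8,0,0,0,75],
  [0,0,-0.8,0,0,0,75],
  [0,0,-0.6,0,0,0,75],
])

```text
t: 15.03
tcp_pos: [0.5976, -0.015, 0.1296]
ee_rot: [0.693, 0.721, 0.001, 0.0]
wrist_force: [0.4, -0.4, 0.9]
opening: 0.0741
finger_force: 0.0
```

```bash
python3 - <<'E'
from h import *
go(.4906,-.387,.127)
def seg(lo):
    t=r.camera('top').astype(int); return t
E
```

```text
t 15.03 tcp [ 0.5976 -0.015   0.1296] yawY 2.28 zax [ 0.002  0.001 -1.   ] q [-0.45  0.47  0.55  1.77 -0.29  0.98  0.24] F [ 0.4 -0.4  0.9] open 0.0741 ff 0.0
units [-14.7   -4.87   0.08]
```

Call:
play_rows([
  [-0.8,-0.27,0,0,0,0,75],
  [-0.8,-0.27,0,0,0,0,75],
  [-0.8,-0.27,0,0,0,0,75],
  [-0.8,-0.27,0,0,0,0,75],
  [-0.8,-0.27,0,0,0,0,75],
  [-0.8,-0.27,0,0,0,0,75],
  [-0.8,-0.27,0,0,0,0,75],
  [-0.8,-0.27,0,0,0,0,75],
  [-0.8,-0.27,0,0,0,0,75],
  [-0.8,-0.27,0,0,0,0,75],
  [-0.8,-0.27,0,0,0,0,75],
  [-0.8,-0.27,0,0,0,0,75],
  [-0.8,-0.27,0,0,0,0,75],
  [-0.8,-0.27,0,0,0,0,75],
  [-0.8,-0.27,0,0,0,0,75],
  [-0.8,-0.27,0,0,0,0,75],
  [-0.8,-0.27,0,0,0,0,75],
  [-0.8,-0.27,0,0,0,-1,75],
  [-0.3,0,0,0,0,-1,75],
  [0,0,0,0,0,-0.5,75],
])

```text
t: 16.7
tcp_pos: [0.4897, -0.3898, 0.128]
ee_rot: [0.617, 0.787, -0.0, 0.001]
wrist_force: [-0.6, 0.1, 0.4]
opening: 0.075
finger_force: 0.0
```

```bash
python3 - <<'E'
from h import *
go(.4906,-.387,-.024)
c=np.zeros((600,800,3),np.uint8)
s=r.camera('side')[:,:,::-1];t=r.camera('top')[:,:,::-1]
c[:,:400]=cv2.resize(s[90:195,235:335],(400,420),interpolation=cv2.INTER_CUBIC)[:420].repeat(1,0) if 0 else 0
c[:420,:400]=cv2.resize(s[90:195,235:335],(400,420),interpolation=cv2.INTER_CUBIC)
c[:600,400:]=cv2.resize(t[150:300,200:300],(400,600),interpolation=cv2.INTER_CUBIC)
cv2.imwrite('pics/c8.png',c)
E
```

```text
t 16.7 tcp [ 0.4897 -0.3898  0.128 ] yawY 13.79 zax [ 0.    -0.001 -1.   ] q [ 0.22  0.52  0.54  1.7  -0.3   1.01  1.1 ] F [-0.6  0.1  0.4] open 0.075 ff 0.0
units [0.11 0.06 6.08]
```

View pics/c8.png

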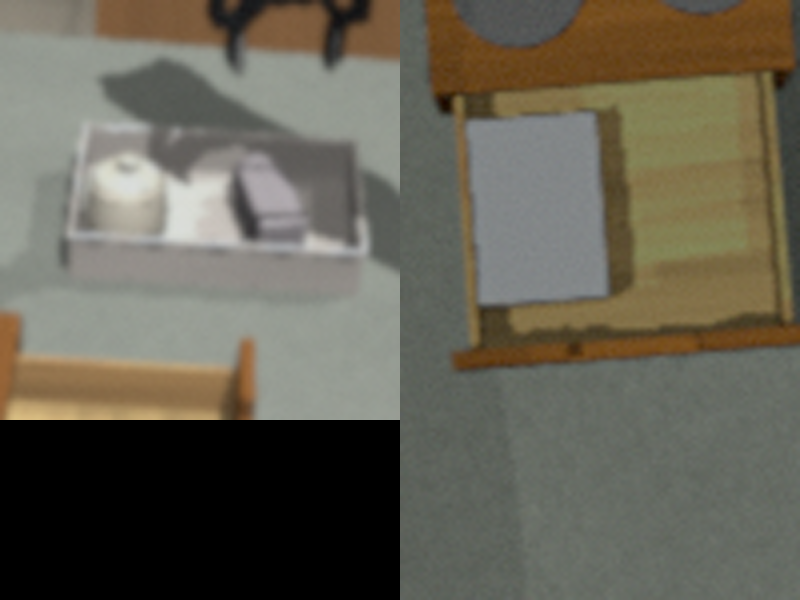

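The right panel shows the tin flat against the left wall, with its right edge near x=605. The left panel shows the open fingers at (237,65) and (333,60), above the grinder around (270,200). I check the projection.

```bash
python3 - <<'E'
from h import *
px=lambda p:((w2p('side',p,1)+.5-[235,90])*4).round()
print('finger mid',px((.4897,-.3898,.175)),'balance top',px((.4906,-.389,.05)))
f=lambda u,v,z:p2w('side',(u+.5)/4-.5+235,(v+.5)/4-.5+90,z,1).round(4)[:2]
print('near end top corners z.05',f(257,212,.05),f(302,209,.05),'knob top far',f(252,153,.045))
E
```

```text
finger mid [284.  66.] balance top [270. 189.]
near end top corners z.05 [ 0.5007 -0.3471] [ 0.4605 -0.3582] knob top far [ 0.5093 -0.4571]
```

It matches within a few mm. I go down to a reading of about -0.024.

Call:
play_rows([
  [0.1,0.06,0.6,0,0,0,75],
  [0,0,0.6,0,0,0,75],
  [0,0,0.6,0,0,0,75],
  [0,0,0.6,0,0,0,75],
  [0,0,0.6,0,0,0,75],
  [0,0,0.6,0,0,0,75],
  [0,0,0.6,0,0,0,75],
  [0,0,0.5,0,0,0,75],
  [0,0,0.4,0,0,0,75],
  [0,0,0.3,0,0,0,75],
  [0,0,0.2,0,0,0,75],
])

```text
t: 17.72
tcp_pos: [0.4919, -0.3837, -0.0135]
ee_rot: [0.617, 0.787, 0.0, -0.0]
wrist_force: [0.9, 0.8, -0.3]
opening: 0.075
finger_force: 0.0
```

Call:
play_rows([
  [0,0,0.2,0,0,0,75],
  [0,0,0.2,0,0,0,75],
  [0,0,0.1,0,0,0,75],
  [0,0,0,0,0,0,75],
])

```text
t: 18.05
tcp_pos: [0.4918, -0.3838, -0.0257]
ee_rot: [0.617, 0.787, 0.0, -0.0]
wrist_force: [-0.9, -0.3, -0.2]
opening: 0.0749
finger_force: 0.0
```

Call:
play_rows([
  [0,0,0,0,0,0,55],
  [0,0,0,0,0,0,45],
  [0,0,0,0,0,0,35],
  [0,0,0,0,0,0,30],
  [0,0,0,0,0,0,30],
  [0,0,0,0,0,0,30],
], newtons=40)

```text
t: 18.55
tcp_pos: [0.4921, -0.3843, -0.0248]
ee_rot: [0.617, 0.787, -0.0, 0.0]
wrist_force: [-2.2, -0.3, 5.0]
opening: 0.0456
finger_force: 42.3
```

The opening is 45.6 mm, so the grinder is held. I lift it.

Call:
play_rows([
  [0,0,-0.2,0,0,0,30],
  [0,0,-0.4,0,0,0,30],
  [0,0,-0.5,0,0,0,30],
  [0,0,-0.6,0,0,0,30],
  [0,0,-0.6,0,0,0,30],
  [0,0,-0.6,0,0,0,30],
  [0,0,-0.6,0,0,0,30],
  [0,0,-0.6,0,0,0,30],
  [0,0,-0.6,0,0,0,30],
  [0,0,-0.6,0,0,0,30],
  [0,0,-0.4,0,0,0,30],
  [0,0,0,0,0,0,30],
])

```text
t: 19.55
tcp_pos: [0.4931, -0.3849, 0.1202]
ee_rot: [0.617, 0.787, 0.0, 0.002]
wrist_force: [-0.7, -0.9, -3.4]
opening: 0.0459
finger_force: 41.6
```

Call:
play_rows([
  [0,0,0,0,0,-1,30],
  [0,0,0,0,0,-1,30],
  [0,0,0,0,0,-1,30],
  [0,0,0,0,0,-1,30],
  [0,0,0,0,0,-1,30],
  [0,0,0,0,0,-1,30],
  [0,0,0,0,0,-1,30],
  [0,0,0,0,0,-1,30],
  [0,0,0,0,0,-1,30],
  [0,0,0,0,0,-1,30],
  [0,0,0,0,0,-1,30],
  [0,0,0,0,0,-1,30],
  [0,0,0,0,0,-1,30],
  [0,0,0,0,0,-1,30],
  [0,0,0,0,0,-1,30],
  [0,0,0,0,0,-1,30],
  [0,0,0,0,0,-1,30],
  [0,0,0,0,0,0,30],
])

```text
t: 21.05
tcp_pos: [0.4914, -0.3837, 0.1165]
ee_rot: [-0.016, 1.0, 0.0, -0.0]
wrist_force: [0.1, 0.3, -2.5]
opening: 0.0455
finger_force: 41.4
```

```bash
python3 -c "
from h import *
go(.5725,-.039,.115)"
```

```text
t 21.05 tcp [ 0.4914 -0.3837  0.1165] yawY 91.87 zax [-0.001  0.001 -1.   ] q [ 0.44  0.49  0.2   1.7  -0.11  0.97  2.29] F [ 0.1  0.3 -2.5] open 0.0455 ff 41.4
units [-3.69 13.67  0.07]
```

Call:
play_rows([
  [-0.18,0.68,0,0,0,-0.1,30],
  [-0.18,0.68,0,0,0,0,30],
  [-0.18,0.68,0,0,0,0,30],
  [-0.18,0.68,0,0,0,0,30],
  [-0.18,0.68,0,0,0,0,30],
  [-0.18,0.68,0,0,0,0,30],
  [-0.18,0.68,0,0,0,0,30],
  [-0.18,0.68,0,0,0,0,30],
  [-0.18,0.68,0,0,0,0,30],
  [-0.18,0.68,0,0,0,0,30],
  [-0.18,0.68,0,0,0,0,30],
  [-0.18,0.68,0,0,0,0,30],
  [-0.18,0.68,0,0,0,0,30],
  [-0.18,0.68,0,0,0,0,30],
  [-0.18,0.68,0,0,0,0,30],
  [-0.18,0.68,0,0,0,0,30],
  [-0.18,0.68,0,0,0,0,30],
  [-0.18,0.68,0,0,0,0,30],
  [-0.18,0.68,0,0,0,0,30],
  [-0.18,0.68,0,0,0,0,30],
])

```text
t: 22.72
tcp_pos: [0.5691, -0.0395, 0.1169]
ee_rot: [-0.017, 1.0, 0.0, -0.0]
wrist_force: [0.3, 0.2, -2.9]
opening: 0.0456
finger_force: 41.7
```

```bash
python3 -c "
from h import *
go(.5725,-.039,.04)"
```

```text
t 22.72 tcp [ 0.5691 -0.0395  0.1169] yawY 91.98 zax [-0.001  0.    -1.   ] q [-0.1   0.4   0.11  1.83 -0.05  0.92  1.64] F [ 0.3  0.2 -2.9] open 0.0456 ff 41.7
units [-0.14  0.01  3.07]
```

Call:
play_rows([
  [-0.1,0,0.5,0,0,0,30],
  [0,0,0.5,0,0,0,30],
  [0,0,0.5,0,0,0,30],
  [0,0,0.5,0,0,0,30],
  [0,0,0.5,0,0,0,30],
  [0,0,0.5,0,0,0,30],
  [0,0,0.4,0,0,0,30],
  [0,0,0.4,0,0,0,30],
  [0,0,0.3,0,0,0,30],
])

```text
t: 23.47
tcp_pos: [0.5714, -0.0408, 0.0135]
ee_rot: [-0.018, 1.0, -0.0, -0.0]
wrist_force: [0.6, 0.1, -3.9]
opening: 0.0456
finger_force: 41.9
```

Call:
play_rows([
  [0,0,0.2,0,0,0,30],
  [0,0,0.2,0,0,0,30],
  [0,0,0.2,0,0,0,30],
  [0,0,0.2,0,0,0,30],
  [0,0,0.15,0,0,0,30],
  [0,0,0,0,0,0,30],
])

```text
t: 23.97
tcp_pos: [0.5715, -0.0408, -0.0098]
ee_rot: [-0.019, 1.0, 0.0, -0.0]
wrist_force: [-0.6, -0.3, -2.1]
opening: 0.0455
finger_force: 41.8
```

Call:
play_rows([
  [0,0,0.08,0,0,0,30],
  [0,0,0.06,0,0,0,30],
  [0,0,0,0,0,0,30],
])

```text
t: 24.22
tcp_pos: [0.5719, -0.0408, -0.0127]
ee_rot: [-0.019, 1.0, 0.0, -0.0]
wrist_force: [-0.7, -0.2, -3.8]
opening: 0.0455
finger_force: 41.8
```

Call:
play_rows([
  [0,0,0.06,0,0,0,30],
  [0,0,0.04,0,0,0,30],
  [0,0,0,0,0,0,30],
])

```text
t: 24.47
tcp_pos: [0.5718, -0.0408, -0.0152]
ee_rot: [-0.019, 1.0, 0.0, -0.0]
wrist_force: [0.9, -0.3, -3.5]
opening: 0.0457
finger_force: 41.8
```

Call:
play_rows([
  [0,0,0.04,0,0,0,30],
  [0,0,0.02,0,0,0,30],
  [0,0,0,0,0,0,30],
])

```text
t: 24.72
tcp_pos: [0.5726, -0.0407, -0.0159]
ee_rot: [-0.019, 1.0, 0.0, 0.001]
wrist_force: [-0.9, -0.1, 3.3]
opening: 0.0455
finger_force: 42.4
```

The grinder touches the floor: Fz went from -3.5 to +3.3 N, at the expected height. I release slowly and lift.

Call:
play_rows([
  [0,0,0,0,0,0,50],
  [0,0,0,0,0,0,56],
  [0,0,0,0,0,0,62],
  [0,0,0,0,0,0,64],
  [0,0,0,0,0,0,64],
  [0,0,-0.2,0,0,0,64],
  [0,0,-0.4,0,0,0,64],
  [0,0,-0.6,0,0,0,64],
  [0,0,-0.8,0,0,0,64],
  [0,0,-0.8,0,0,0,64],
  [0,0,-0.8,0,0,0,64],
  [0,0,-0.8,0,0,0,64],
  [0,0,-0.8,0,0,0,64],
  [0,0,-0.4,0,0,0,64],
])

```text
t: 25.88
tcp_pos: [0.5732, -0.0409, 0.1269]
ee_rot: [-0.018, 1.0, 0.0, 0.002]
wrist_force: [-0.1, 0.7, 0.0]
opening: 0.064
finger_force: 0.0
```

```bash
python3 - <<'E'
from h import *
go(.43,.0,.12)
E
```

```text
t 25.88 tcp [ 0.5732 -0.0409  0.1269] yawY 92.12 zax [ 0.004  0.    -1.   ] q [-0.1   0.39  0.11  1.81 -0.05  0.94  1.64] F [-0.1  0.7  0. ] open 0.064 ff 0.0
units [5.67 1.85 0.25]
```

Call:
play_rows([
  [0.7,0.24,0,0,0,0,0],
  [0.7,0.24,0,0,0,0,0],
  [0.7,0.24,0,0,0,0,0],
  [0.7,0.24,0,0,0,0,0],
  [0.7,0.24,0,0,0,0,0],
  [0.7,0.24,0,0,0,0,0],
  [0.7,0.24,0,0,0,0,0],
  [0.7,0.24,0,0,0,0,0],
  [0,0,0,0,0,0,0],
])

```text
t: 26.63
tcp_pos: [0.4268, 0.0027, 0.1234]
ee_rot: [-0.019, 1.0, 0.0, -0.001]
wrist_force: [0.3, -0.6, 0.0]
opening: 0.0
finger_force: 0.0
```

```bash
python3 - <<'E'
from h import *
go(.43,.003,.0)
c=np.zeros((600,800,3),np.uint8)
s=r.camera('side')[:,:,::-1];t=r.camera('top')[:,:,::-1]
c[:450,:400]=cv2.resize(s[150:240,225:305],(400,450),interpolation=cv2.INTER_CUBIC)
c[:400,400:]=cv2.resize(t[160:250,210:300],(400,400),interpolation=cv2.INTER_CUBIC)
cv2.imwrite('pics/c9.png',c)
E
```

```text
t 26.63 tcp [0.4268 0.0027 0.1234] yawY 92.19 zax [-0.002  0.    -1.   ] q [-0.19  0.16  0.08  2.14 -0.02  0.84  1.51] F [ 0.3 -0.6  0. ] open 0.0 ff 0.0
units [-0.14  0.01  4.93]
```

View pics/c9.png

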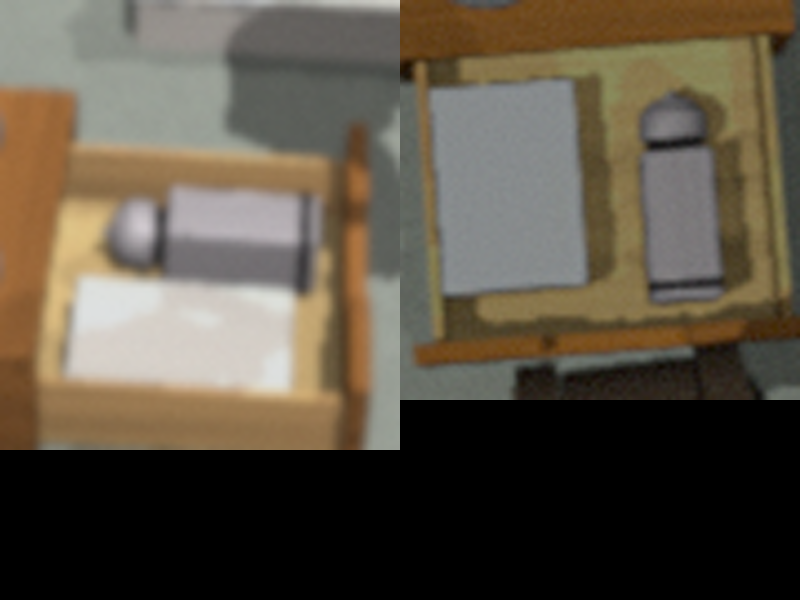

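The grinder lies flat beside the tin, knob at (675,110) and body end at (685,295) in the right panel, and the tin rests on the left wall. Now I lower the closed fingers in front of the panel and push it shut.

Call:
play_rows([
  [0,0,0.6,0,0,0,0],
  [0,0,0.6,0,0,0,0],
  [0,0,0.6,0,0,0,0],
  [0,0,0.6,0,0,0,0],
  [0,0,0.6,0,0,0,0],
  [0,0,0.6,0,0,0,0],
  [0,0,0.6,0,0,0,0],
  [0,0,0.5,0,0,0,0],
  [0,0,0.2,0,0,0,0],
  [0,0,0,0,0,0,0],
])

```text
t: 27.57
tcp_pos: [0.4301, 0.0017, -0.0001]
ee_rot: [-0.018, 1.0, -0.0, -0.001]
wrist_force: [0.1, -0.5, 1.1]
opening: -0.0005
finger_force: 0.0
```

Call:
play_rows([
  [-0.3,0,0,0,0,0,0],
  [-0.3,0,0,0,0,0,0],
  [-0.3,0,0,0,0,0,0],
  [-0.3,0,0,0,0,0,0],
  [-0.15,0,0,0,0,0,0],
  [-0.1,0,0,0,0,0,0],
  [-0.1,0,0,0,0,0,0],
  [-0.1,0,0,0,0,0,0],
  [-0.1,0,0,0,0,0,0],
  [-0.1,0,0,0,0,0,0],
  [-0.1,0,0,0,0,0,0],
  [-0.1,0,0,0,0,0,0],
  [-0.1,0,0,0,0,0,0],
])

```text
t: 28.65
tcp_pos: [0.4836, 0.004, 0.0008]
ee_rot: [-0.019, 1.0, 0.0, -0.0]
wrist_force: [-1.6, 0.3, 0.9]
opening: 0.0002
finger_force: 0.8
```

Call:
play_rows([
  [-0.12,0,0,0,0,0,0],
  [-0.12,0,0,0,0,0,0],
  [-0.12,0,0,0,0,0,0],
  [-0.12,0,0,0,0,0,0],
  [-0.12,0,0,0,0,0,0],
  [-0.12,0,0,0,0,0,0],
  [-0.12,0,0,0,0,0,0],
  [-0.12,0,0,0,0,0,0],
  [-0.12,0,0,0,0,0,0],
  [-0.12,0,0,0,0,0,0],
  [-0.12,0,0,0,0,0,0],
  [-0.12,0,0,0,0,0,0],
  [-0.12,0,0,0,0,0,0],
  [-0.12,0,0,0,0,0,0],
  [-0.12,0,0,0,0,0,0],
  [-0.12,0,0,0,0,0,0],
  [-0.12,0,0,0,0,0,0],
  [-0.12,0,0,0,0,0,0],
  [-0.12,0,0,0,0,0,0],
  [-0.12,0,0,0,0,0,0],
])

```text
t: 30.32
tcp_pos: [0.5442, 0.0062, 0.0009]
ee_rot: [-0.019, 1.0, 0.0, -0.0]
wrist_force: [-1.5, 0.9, -0.1]
opening: -0.0002
finger_force: 0.8
```

Call:
play_rows([
  [-0.12,0,0,0,0,0,0],
  [-0.12,0,0,0,0,0,0],
  [-0.12,0,0,0,0,0,0],
  [-0.12,0,0,0,0,0,0],
  [-0.12,0,0,0,0,0,0],
  [-0.12,0,0,0,0,0,0],
  [-0.12,0,0,0,0,0,0],
  [-0.12,0,0,0,0,0,0],
  [-0.12,0,0,0,0,0,0],
  [-0.12,0,0,0,0,0,0],
  [-0.12,0,0,0,0,0,0],
  [-0.12,0,0,0,0,0,0],
  [-0.12,0,0,0,0,0,0],
  [-0.12,0,0,0,0,0,0],
  [-0.12,0,0,0,0,0,0],
  [-0.12,0,0,0,0,0,0],
  [-0.12,0,0,0,0,0,0],
  [-0.12,0,0,0,0,0,0],
  [-0.12,0,0,0,0,0,0],
  [-0.12,0,0,0,0,0,0],
])

```text
t: 31.98
tcp_pos: [0.6041, 0.0085, 0.0009]
ee_rot: [-0.019, 1.0, 0.0, -0.0]
wrist_force: [-1.2, 1.7, 0.4]
opening: -0.0001
finger_force: 0.8
```

Call:
play_rows([
  [-0.12,0,0,0,0,0,0],
  [-0.12,0,0,0,0,0,0],
  [-0.12,0,0,0,0,0,0],
  [-0.12,0,0,0,0,0,0],
  [-0.12,0,0,0,0,0,0],
  [-0.12,0,0,0,0,0,0],
  [-0.12,0,0,0,0,0,0],
  [-0.12,0,0,0,0,0,0],
  [-0.12,0,0,0,0,0,0],
  [-0.12,0,0,0,0,0,0],
  [-0.1,0,0,0,0,0,0],
  [-0.08,0,0,0,0,0,0],
  [-0.08,0,0,0,0,0,0],
])

```text
t: 33.07
tcp_pos: [0.6405, 0.0098, 0.0009]
ee_rot: [-0.019, 1.0, 0.0, 0.0]
wrist_force: [-2.4, 0.2, -0.0]
opening: -0.0003
finger_force: 0.8
```

Call:
play_rows([
  [-0.06,0,0,0,0,0,0],
  [-0.06,0,0,0,0,0,0],
  [-0.06,0,0,0,0,0,0],
  [-0.06,0,0,0,0,0,0],
])

```text
t: 33.4
tcp_pos: [0.6464, 0.01, 0.0009]
ee_rot: [-0.019, 1.0, 0.0, -0.0]
wrist_force: [-1.2, 1.2, 0.7]
opening: 0.0002
finger_force: 0.8
```

Call:
play_rows([
  [-0.05,0,0,0,0,0,0],
  [-0.05,0,0,0,0,0,0],
  [-0.05,0,0,0,0,0,0],
])

```text
t: 33.65
tcp_pos: [0.6502, 0.0102, 0.001]
ee_rot: [-0.019, 1.0, 0.0, 0.0]
wrist_force: [-2.2, 1.2, -0.3]
opening: 0.0
finger_force: 0.8
```

Call:
play_rows([
  [-0.05,0,0,0,0,0,0],
  [-0.05,0,0,0,0,0,0],
  [-0.05,0,0,0,0,0,0],
])

```text
t: 33.9
tcp_pos: [0.6518, 0.0102, 0.0007]
ee_rot: [-0.019, 1.0, -0.0, -0.002]
wrist_force: [-12.3, 1.4, 7.1]
opening: -0.0003
finger_force: 5.8
```

Call:
play_rows([
  [-0.05,0,0,0,0,0,0],
  [0,0,0,0,0,0,0],
  [0,0,0,0,0,0,0],
])

```text
t: 34.15
tcp_pos: [0.6517, 0.0102, 0.0005]
ee_rot: [-0.019, 1.0, 0.0, -0.003]
wrist_force: [-11.9, 1.4, 7.8]
opening: 0.0001
finger_force: 6.0
```

Call:
play_rows([
  [0.2,0,0,0,0,0,0],
  [0.3,0,0,0,0,0,0],
  [0.5,0,0,0,0,0,0],
  [0.6,0,0,0,0,0,0],
  [0.6,0,0,0,0,0,0],
  [0.6,0,0,0,0,0,0],
  [0.6,0,0,0,0,0,0],
  [0.6,0,-0.3,0,0,0,0],
  [0.6,0,-0.6,0,0,0,0],
  [0.6,0,-0.6,0,0,0,0],
  [0.6,0,-0.6,0,0,0,0],
  [0.6,0,-0.6,0,0,0,0],
  [0.4,0,-0.6,0,0,0,0],
  [0,0,0,0,0,0,0],
])

```text
t: 35.32
tcp_pos: [0.4852, 0.0036, 0.0861]
ee_rot: [-0.018, 1.0, 0.0, 0.002]
wrist_force: [-0.3, -0.6, 0.5]
opening: -0.0003
finger_force: 0.0
```

```bash
python3 - <<'E'
from h import *
st()
c=np.zeros((600,800,3),np.uint8)
s=r.camera('side')[:,:,::-1];t=r.camera('top')[:,:,::-1]
c[:,:400]=cv2.resize(s[60:360,130:330],(400,600),interpolation=cv2.INTER_CUBIC)
c[:280,400:]=cv2.resize(t[80:290,70:460],(400,215),interpolation=cv2.INTER_AREA)[:215].copy() if 0 else 0
c[:300,400:]=cv2.resize(t[80:290,170:450],(400,300),interpolation=cv2.INTER_CUBIC)
cv2.imwrite('pics/c10.png',c)
E
```

```text
t 35.32 tcp [0.4852 0.0036 0.0861] yawY 92.09 zax [ 0.004  0.    -1.   ] q [-0.18  0.31  0.08  2.06 -0.04  0.78  1.53] F [-0.3 -0.6  0.5] open -0.0003 ff 0.0
```

View pics/c10.png

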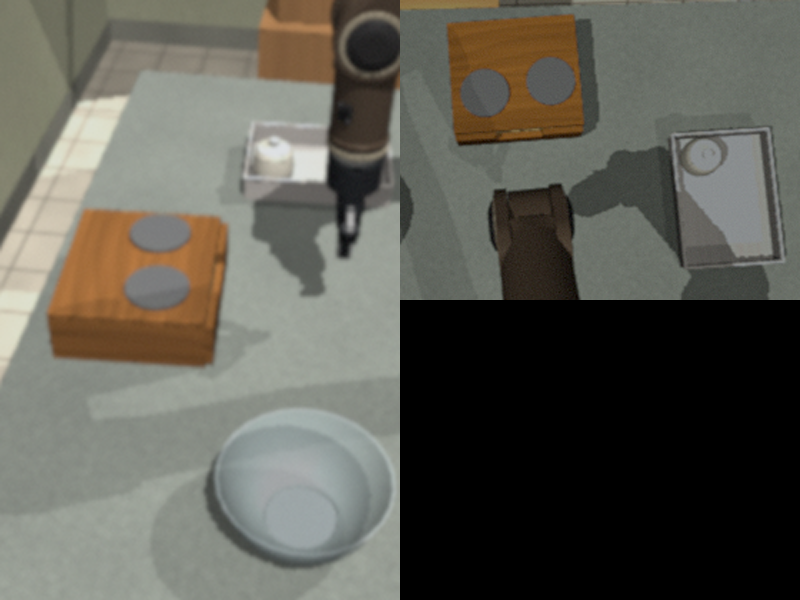

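The drawer is shut flush, with the panel at (215,280) meeting the chest. The coasters, bowl, baking tin and sugar bowl are in place, and the arm is clear.

```bash
python3 -c "
from workcell import r
print(r.close_job())"
```

```text
the job is handed in; nothing more can be done
None
```

The job is handed in at about 35 s of the 69 s allowed: the tea tin was pushed against the left wall, the grinder laid flat beside it, the drawer pushed gently shut, and nothing else looks moved in the final pictures. An early pass over the tin missed because the gripper's reported height read about 34 mm low, and one deliberate fingertip touch on the tin's lid (about 16 N) gave the correction.

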